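# Discard the open vial through the flap of the glass-waste box

## Robot

A 6-joint arm with a two-finger parallel gripper is mounted at the origin on a cart in front of the work surface, level with it; the furniture and walls round the work are solid. World frame = base frame: x ahead of the robot, y to its left, z up, the work surface at z = 0. Lengths are in m, angles in degrees, forces in N, time in s.
With the tool pointing down it reaches from about 0.4 to 0.825 m from the base axis. Payload 7 kg.
Tool frame: the origin (TCP) lies on the centre line of the jaws, within the pads' length; the fingertips stand 19 mm ahead of it and the grasp point (between the pads) is the TCP; z points along the fingers, y is the line along which they close (so a half turn about z gives the same grasp; the last joint's range is limited). The gripper opens to 88 mm and grips with 3 to 60 N. Pads are 19 mm wide; open, the fingers measure 130 mm over their backs; the gripper's body (78 mm by 193 mm) begins 47 mm behind the grasp point.
Start: joints at [-54.253, 20.546, 0.682, 0, -70.136, -16.507], TCP at [0.222, -0.637, 0.246] pointing down, gripper open.
Joint ranges: [-176.03, 176.03], [-82.01, 121.73], [-58.28, 71.71], [-173.87, 95.51], [-174.79, -0.11], [-173.66, 173.66]. Speed limits (degrees/s): [136.94, 136.94, 172.46, 180, 180, 180].

## Interface

Orientations are given as [roll, pitch, yaw] about the fixed x, y, z axes, in that order (R = Rz(yaw) Ry(pitch) Rx(roll)).
In Python, from plant import get_state, capture, close_job gives the robot as it stands.
- The arm moves only by the tool apply_moves, never from a script. Its argument "targets" is a list of rows, each a list of 7 numbers: the opening, from 0 (shut) to 1 (fully open), then the shift along the tool's x, y, z normalised to -1 to 1, where 1 is 1000 mm, then the turn, a rotation vector about the tool's x, y, z normalised to -1 to 1, where 1 is 90 degrees. In form: [[claw, tx, ty, tz, ax, ay, az], ...]. A call has 1 to 20 rows; each row shifts and turns the commanded pose from where the row before left it, along the tool's axes as they then stand; what a row does not reach is not made up. A row lasts 1/12 s, in which the tool goes at most 41.7 mm and 7.16 degrees, less where a joint would pass 70% of its speed; a pose out of reach is approached as far as the arm can. A call with a number of a shift or a turn outside -1 to 1 is refused whole. A call with a gripper value outside its range is refused whole. The fingers move at their own pace and stop on an object; "newtons" is the grip in N (left out, the last holds). Time passes only in rows, so rows that do not move let the fingers close. It gives the time, the measured TCP pose, the force, the opening and the grip force at its end, in the units of the state.
- get_state(): the state, without advancing time (a new reading comes with each control period).
- capture(name): name is "side" or "top"; returns a dict with "frame" (420x560x3 uint8, red, green, blue), "range_z" (420x560 float32, m along the optical axis (not along the pixel's ray), 0 where there is no reading), "camera_matrix" (3x3 intrinsics, pixels), "k1" (the pictures are not rectified: a ray, as slopes to the right and down, at radius r is drawn at 1 + k1 r^2 times it, then the intrinsics apply), "T" (4x4, takes a point from camera to world coordinates). Camera axes: x right, y down, z forward; pixel columns grow to the right and rows downward; lengths in m; the calibration is good to about 2 mm. A picture is of the moment at which its call begins.
- close_job(): hands the job in; it is judged then, once.
The state is a dict: "time_s": time; "joints": joint angles; "qd": joint speeds; "joint_torque": joint torques, N m; "tcp_pos": TCP position; "eef_rot": TCP orientation; "contact_force": force on the tool from outside, world axes, zero at the start; "moment": the same for the moment, N m; "gripper_width": finger opening in m; "gripper_force": force on a finger pad.
Only numpy, scipy, OpenCV 4.12 (cv2) and the standard library are available. Lean on these libraries where they do the work, as an engineer would, in place of code of your own. Each camera call takes 0.05 s, during which the arm holds its last target. There are 200 camera calls.

## Task

Throw the open vial (the one without a cap) into the yellow glass-waste box: push it down through the sprung flap in the red lid, let it drop inside, and take the hand out so that the flap swings shut behind it. Leave the white-capped vial that stands near it where it is.

Things in the scene. Friction and masses are not known exactly. Their poses are not given: they have to be found in the camera images.
- open_vial_mid (a point): Centre (half-way up) of the open vial to discard: a loose clear glass vial with a small label on one side, an open flared neck and no cap, 26 mm in diameter, 44 mm tall, about 17 g, standing upright on the table. z axis along the vial, up.
- capped_vial_mid (a point): Centre (half-way up) of the bystander: a loose glass vial with a white cap (dark in the middle of its top), 23 mm in diameter, 48 mm tall, standing upright on the table at least 85 mm from the open vial. Must stay as it is.
- mouth (a point): Centre of the opening in the red lid of the yellow glass-waste box (fixed, 118 x 188 mm, hollow, inner floor 4 mm above the table), level with the lid's top, 126 mm above the table. Opening: 60 mm along this point's x, 130 mm along y (fingers that close along y have most room); z up. Empty below the flap: a vial let go with its bottom 50 mm below the lid's top drops free.
- flap (a joint): Angle of the aluminium flap that fills the opening, 3 mm below the lid's top: 0 = shut, level; grows to 1.55 rad as it is pushed down into the box. Hinged along the opening's +x edge (far from the robot), 57 mm to its free edge, which has a dark stripe along it. The spring takes about 2 N at the middle, more than the vial's weight, and shuts the flap by itself in under a second.
Not all that is in view belongs to the job. Leave any green or purple look-alike of the part that bears open_vial_mid alone.

How it is judged (in metres and radians):
On the way:
1. the open vial is pushed down through the opening, with the flap swung open (value of joint flap above 0.6 rad and z of open_vial_mid in the frame of mouth below -0.005 m and horizontal distance between open_vial_mid and mouth below 0.065 m).
At the end, for the whole second after the job is handed in: The open vial lies inside the waste box, its centre at least 60 mm below the lid's top; the flap is shut (within 0.1 rad) and the capped vial is within 30 mm of where it stood (z of open_vial_mid in the frame of mouth below -0.06 m and x of open_vial_mid in the frame of mouth between -0.055 and 0.055 m and y of open_vial_mid in the frame of mouth between -0.09 and 0.09 m and value of joint flap below 0.1 rad and distance of capped_vial_mid from where it was at the start of the episode below 0.03 m); the robot touches nothing.
It fails at once if the capped vial is knocked over or moved by more than 30 mm (distance of capped_vial_mid from where it was at the start of the episode above 0.03 m or angle between capped_vial_mid's own z axis and vertical above 0.5 rad).
It also fails if it takes over 38 s, if anything falls off the work surface, if the arm or the gripper's body presses on something with over 40 N, if the wrist force passes 120 N, or if a joint passes its speed limit or range.

## Working session

There is one attempt and no reset: what is moved stays moved. The work goes in short steps, Python scripts to look and compute and a tool call to move; the robot and the scene stay as the last step left them, time stands still between calls to the robot, and variables do not carry over. Pictures are saved under pics/ and viewed, at most 10 in all, crops included, and the job is handed in when it is done.

Besides the shell and the picture viewer there is one more tool, called after ">>>" as name([rows], argument=value, ...), one row to a line, values as JSON. apply_moves: Moves the arm, as the interface text tells. Scaled input: -1 to 1 covers 1000 mm each way for a shift and 90 degrees each way for a turn. Its arguments: {"type":"object","properties":{"targets":{"type":"array","items":{"type":"array","items":{"type":"number"}}},"newtons":{"type":"number"}},"required":["targets"]}

```bash
mkdir -p pics; ls
cat > h.py <<'E'
import numpy as np, cv2, pickle
from plant import get_state, capture
def unproj(c,u,v,plane=None):
    K=c["camera_matrix"];k=c["k1"]
    x=(u-K[0,2])/K[0,0];y=(v-K[1,2])/K[1,1]
    s=1.0
    for _ in range(20): s=1+k*(x*x+y*y)/s**2
    d=np.array([x/s,y/s,1.]);T=np.array(c["T"])
    w=T[:3,:3]@d;o=T[:3,3]
    if plane is None: z=c["range_z"][int(round(v)),int(round(u))]
    else: z=(plane-o[2])/w[2]
    return o+w*z
def save(c,n): cv2.imwrite(f"pics/{n}.png",cv2.cvtColor(c["frame"],cv2.COLOR_RGB2BGR))
E
python3 - <<'E'
from h import *
for n in("top","side"):
    c=capture(n);save(c,n+"0");pickle.dump(c,open(n+".pkl","wb"));print(n,np.round(c["T"],3).tolist(),c["camera_matrix"].tolist(),c["k1"])
s=get_state();print(s["time_s"],s["tcp_pos"],s["eef_rot"],s["gripper_width"])
E
```

```text
pics
top [[-0.012, -0.973, 0.23, 0.301], [-1.0, 0.011, -0.003, -0.026], [0.001, -0.23, -0.973, 1.175], [0.0, 0.0, 0.0, 1.0]] [[484.40471463665517, 0.0, 278.1363018244408], [0.0, 484.40471463665517, 210.17354078023558], [0.0, 0.0, 1.0]] 0.024713042071047065
side [[1.0, 0.015, -0.026, 0.558], [0.03, -0.355, 0.934, -0.825], [0.005, -0.935, -0.356, 0.418], [0.0, 0.0, 0.0, 1.0]] [[389.67082798377754, 0.0, 282.06987696731784], [0.0, 389.67082798377754, 213.52188285183055], [0.0, 0.0, 1.0]] -0.08899713320717058
0.1 [ 0.22225782 -0.63691039  0.24470149] [ 1.79912572e+02 -8.02731560e-03 -1.60766157e+02] 0.08783448145238708
```

View pics/top0.png

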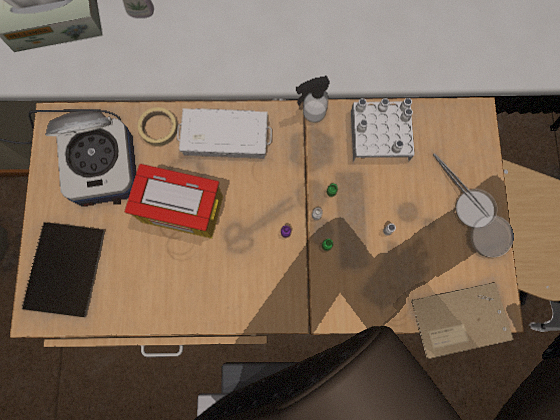

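View pics/side0.png

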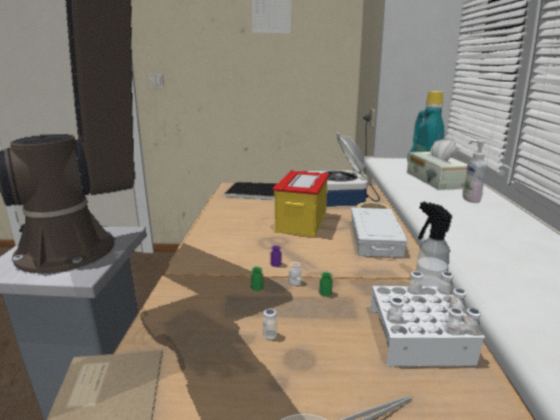

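The top view shows two clear vials at (317,213) and (390,229), green and purple decoys, and the red lid near (178,198). I'll zoom in to see which vial is open.

Run:
```python
from h import *
t=pickle.load(open("top.pkl","rb"));s=pickle.load(open("side.pkl","rb"))
cr=lambda c,x,y,w,h,W,H:cv2.resize(c["frame"][y:y+h,x:x+w,::-1],(W,H),interpolation=cv2.INTER_CUBIC)
a=np.hstack([cr(t,270,165,150,100,400,300),cr(t,120,155,110,90,400,300)])
b=np.hstack([cr(s,235,235,120,120,400,300),cr(s,265,160,75,75,400,300)])
cv2.imwrite("pics/z.png",np.vstack([a,b]))
for u,v in[(317,213),(390,229)]:
    for p in(0.046,0.022): print(u,v,p,unproj(t,u,v,p).round(4))
    print(unproj(t,u,v).round(4))
for u,v in[(295,273),(270,323)]: print(unproj(s,u,v,0.022).round(4))
# red lid contour
hsv=cv2.cvtColor(t["frame"],cv2.COLOR_RGB2HSV);m=((hsv[...,0]<8)|(hsv[...,0]>172))&(hsv[...,1]>150)&(hsv[...,2]>90)
cs,_=cv2.findContours(m.astype(np.uint8),cv2.RETR_CCOMP,cv2.CHAIN_APPROX_NONE)
for c in cs:
    if cv2.contourArea(c)>300:
        P=np.array([unproj(t,*q[0],0.126)[:2] for q in c]).astype(np.float32)
        print(cv2.contourArea(c),cv2.minAreaRect(P), cv2.boxPoints(cv2.minAreaRect(c)).round(0).tolist())
print([unproj(t,u,v)[2].round(4) for u,v in[(140,185),(212,215),(175,195)]])
```

```text
317 213 0.046 [ 0.5603 -0.1233  0.046 ]
317 213 0.022 [ 0.5658 -0.1254  0.022 ]
[ 0.5686 -0.1264  0.0099]
390 229 0.046 [ 0.5194 -0.2951  0.046 ]
390 229 0.022 [ 0.5241 -0.3008  0.022 ]
[ 0.5189 -0.2945  0.0486]
[ 0.5659 -0.1242  0.022 ]
[ 0.5245 -0.2925  0.022 ]
4127.5 ((0.5840547680854797, 0.2077406644821167), (0.18766792118549347, 0.11748700588941574), 76.42705535888672) [[124.0, 212.0], [135.0, 162.0], [219.0, 181.0], [207.0, 231.0]]
1723.0 ((0.5882379412651062, 0.2062220275402069), (0.13513511419296265, 0.07448852807283401), 76.24522399902344) [[139.0, 203.0], [146.0, 172.0], [205.0, 185.0], [198.0, 217.0]]
[np.float64(0.1292), np.float64(0.0942), np.float64(0.1202)]
```

View pics/z.png

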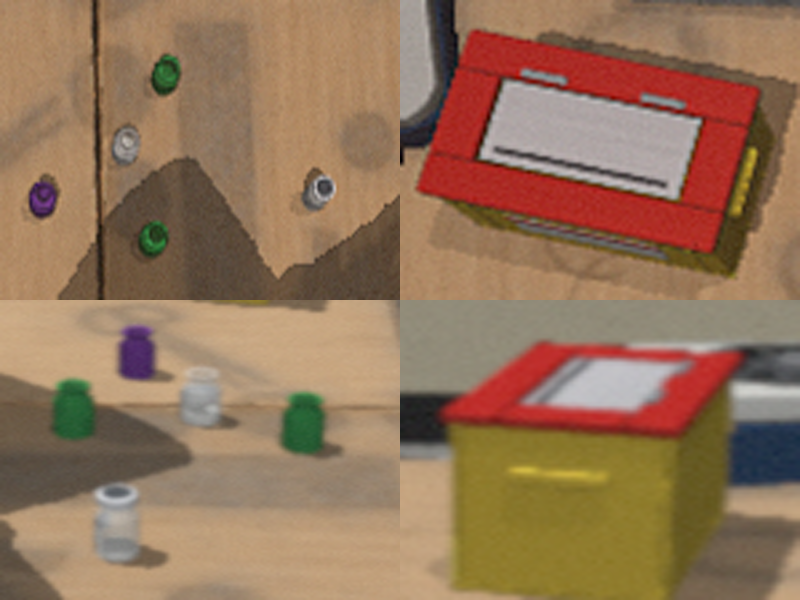

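The vial at (317,213) is the open one. The one at (390,229) has the white cap with a dark centre. The flap's hinges are on the far side and its stripe on the near side, as described. Next I need the decoy positions, to choose a grasp yaw, and the mouth centre.

Run:
```python
from h import *
t=pickle.load(open("top.pkl","rb"))
V=np.array([.566,-.125])
for n,u,v in[("g1",332,190),("g2",328,245),("p",286,231),("cap",389,230)]:
    P=unproj(t,u,v,.022)[:2]-V;print(n,P.round(3),np.linalg.norm(P).round(3),np.degrees(np.arctan2(P[1],P[0])).round(0))
q=[(148.9,179),(202.5,190.4),(197,215),(142,202.4)]
Q=np.array([unproj(t,*p,.124)[:2] for p in q]);print(Q.round(4).tolist(),Q.mean(0),np.linalg.norm(Q-np.roll(Q,1,0),axis=1))
# aluminium flap by mask
hsv=cv2.cvtColor(t["frame"],cv2.COLOR_RGB2HSV)
m=np.zeros(hsv.shape[:2],np.uint8);m[178:222,138:208]=((hsv[...,1]<90)&(hsv[...,2]>60))[178:222,138:208]
n,L,S,C=cv2.connectedComponentsWithStats(m);i=1+S[1:,4].argmax()
c=cv2.findContours((L==i).astype(np.uint8),0,1)[0][0];print(S[i])
print(cv2.minAreaRect(np.array([unproj(t,*p[0],.123)[:2] for p in c],np.float32)))
```

```text
g1 [ 0.058 -0.039] 0.07 -34.0
g2 [-0.079 -0.024] 0.083 -163.0
p [-0.044  0.076] 0.088 120.0
cap [-0.044 -0.173] 0.179 -104.0
[[0.6255, 0.261], [0.5975, 0.1395], [0.5408, 0.1503], [0.5711, 0.2737]] [0.58373966 0.20612354] [0.05585851 0.12473189 0.05764875 0.12703007]
[ 141  179   62   36 1422]
((0.5853603482246399, 0.208212748169899), (0.1276661902666092, 0.05850078910589218), 76.39775085449219)
```

>>> apply_moves([
  [0.6,0,0,0,0,0,0.0729],
  [0.6,0,0,0,0,0,0.0729],
  [0.6,0,0,0,0,0,0.0729],
  [0.6,0,0,0,0,0,0.0729],
  [0.6,0,0,0,0,0,0.0729],
  [0.6,-0.0107,0.029,0,0,0,0],
  [0.6,-0.0107,0.029,0,0,0,0],
  [0.6,-0.0107,0.029,0,0,0,0],
  [0.6,-0.0107,0.029,0,0,0,0],
  [0.6,-0.0107,0.029,0,0,0,0],
  [0.6,-0.0107,0.029,0,0,0,0],
  [0.6,-0.0107,0.029,0,0,0,0],
  [0.6,-0.0107,0.029,0,0,0,0],
  [0.6,-0.0107,0.029,0,0,0,0],
  [0.6,-0.0107,0.029,0,0,0,0],
], newtons=20)

```text
time_s: 1.35
tcp_pos: [0.3949, -0.379, 0.2453]
eef_rot: [180.0, -0.0, 166.4]
contact_force: [1.0, 0.1, 0.6]
gripper_width: 0.0526
gripper_force: 0.0
```

>>> apply_moves([
  [0.6,-0.0107,0.029,0.005,0,0,0],
  [0.6,-0.0107,0.029,0.01,0,0,0],
  [0.6,-0.0107,0.029,0.01,0,0,0],
  [0.6,-0.0107,0.029,0.01,0,0,0],
  [0.6,-0.0107,0.029,0.01,0,0,0],
  [0.6,-0.0107,0.029,0.01,0,0,0],
  [0.6,-0.0107,0.029,0.01,0,0,0],
  [0.6,-0.0107,0.029,0.01,0,0,0],
  [0.6,-0.0107,0.029,0.01,0,0,0],
  [0.6,-0.0107,0.029,0.01,0,0,0],
  [0.6,0,0,0,0,0,0],
  [0.6,0,0,0,0,0,0],
])

```text
time_s: 2.35
tcp_pos: [0.5665, -0.1223, 0.1493]
eef_rot: [-180.0, -0.1, 166.6]
contact_force: [-1.1, -0.1, -0.3]
gripper_width: 0.0527
gripper_force: 0.0
```

>>> apply_moves([
  [0.6,0,-0.002,0.02,0,0,0],
  [0.6,0,0,0.02,0,0,0],
  [0.6,0,0,0.02,0,0,0],
  [0.6,0,0,0.02,0,0,0],
  [0.6,0,0,0.016,0,0,0],
  [0.6,0,0,0.01,0,0,0],
])

```text
time_s: 2.85
tcp_pos: [0.5646, -0.1265, 0.0431]
eef_rot: [-180.0, -0.1, 166.4]
contact_force: [0.3, 0.4, 1.2]
gripper_width: 0.0525
gripper_force: 0.0
```

Run:
```python
from h import *
c=capture("side");cv2.imwrite("pics/s1.png",cv2.resize(c["frame"][180:340,200:380,::-1],(720,600),interpolation=cv2.INTER_CUBIC))
```

```text
(no output)
```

View pics/s1.png

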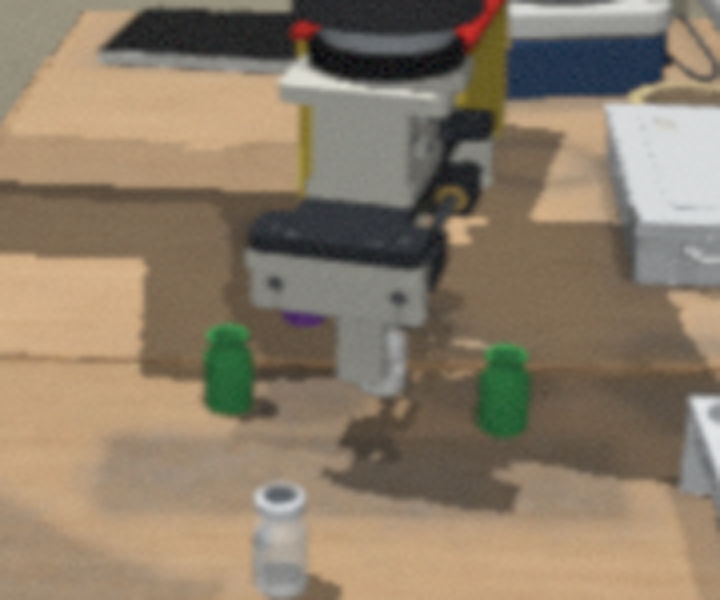

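The open vial shows just behind the near finger at zoomed (394,360). Allowing for the jaw yaw, it sits between the fingers, and nothing else is near them.

>>> apply_moves([
  [0.6,-0.001,0,0.01,0,0,0],
  [0.6,0,0,0.006,0,0,0],
  [0.6,0,0,0,0,0,0],
  [0.1,0,0,0,0,0,0],
  [0.1,0,0,0,0,0,0],
  [0.1,0,0,0,0,0,0],
  [0.1,0,0,0,0,0,0],
  [0.1,0,0,0,0,0,0],
  [0.1,0,0,0,0,0,0],
])

```text
time_s: 3.65
tcp_pos: [0.5672, -0.1258, 0.029]
eef_rot: [180.0, 0.0, 166.4]
contact_force: [-1.0, 1.7, 3.3]
gripper_width: 0.025
gripper_force: 20.0
```

>>> apply_moves([
  [0.1,0,0,-0.015,0,0,0],
  [0.1,0,0,-0.025,0,0,0],
  [0.1,0,0,-0.03,0,0,0],
  [0.1,0,0,-0.03,0,0,0],
  [0.1,0,0,-0.03,0,0,0],
  [0.1,0,0,-0.03,0,0,0],
  [0.1,0,0,-0.03,0,0,0],
])

```text
time_s: 4.23
tcp_pos: [0.5666, -0.1258, 0.2202]
eef_rot: [180.0, 0.0, 166.4]
contact_force: [0.2, -0.3, -0.4]
gripper_width: 0.0247
gripper_force: 20.0
```

>>> apply_moves([
  [0.1,0.0054,0.0274,0,0,0,0],
  [0.1,0.0054,0.0274,0,0,0,0],
  [0.1,0.0054,0.0274,0,0,0,0],
  [0.1,0.0054,0.0274,0,0,0,0],
  [0.1,0.0054,0.0274,0,0,0,0],
  [0.1,0.0054,0.0274,0,0,0,0],
  [0.1,0.0054,0.0274,0,0,0,0],
  [0.1,0.0054,0.0274,0,0,0,0],
  [0.1,0.0054,0.0274,0,0,0,0],
  [0.1,0.0054,0.0274,0,0,0,0],
  [0.1,0.0054,0.0274,0,0,0,0],
  [0.1,0.0054,0.0274,0,0,0,0],
  [0.1,0,0,0,0,0,0],
  [0.1,0,0,0,0,0,0],
])

```text
time_s: 5.4
tcp_pos: [0.5808, 0.2104, 0.2181]
eef_rot: [-180.0, -0.0, 166.6]
contact_force: [0.5, -0.9, -0.2]
gripper_width: 0.0247
gripper_force: 20.0
```

Run:
```python
from h import *
c=capture("side");cv2.imwrite("pics/s2.png",cv2.resize(c["frame"][70:250,210:390,::-1],(600,600),interpolation=cv2.INTER_CUBIC))
s=get_state();print(s["tcp_pos"],s["gripper_width"])
```

```text
[0.58072489 0.20935773 0.21818969] 0.024928132469150006
```

View pics/s2.png

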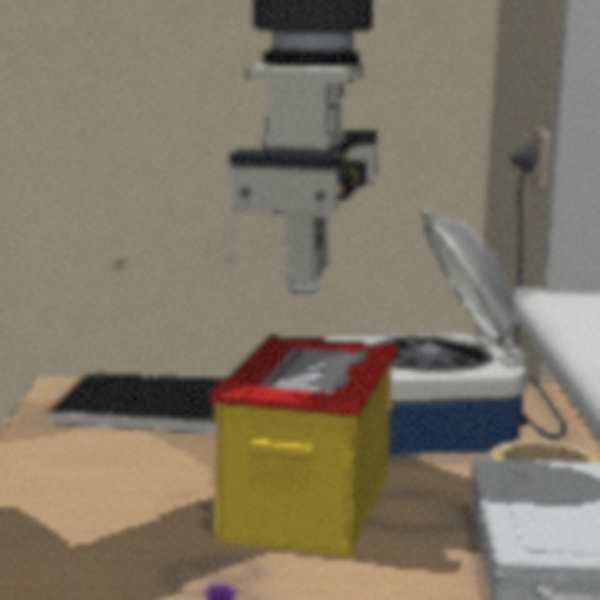

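The gripper is over the lid and the vial bottom shows at the fingertips, near (303,289). I'll push down through the flap.

>>> apply_moves([
  [0.1,0,0,0.02,0,0,0],
  [0.1,0,0,0.02,0,0,0],
  [0.1,0,0,0.01,0,0,0],
  [0.1,0,0,0.008,0,0,0],
  [0.1,0,0,0.008,0,0,0],
  [0.1,0,0,0.008,0,0,0],
  [0.1,0,0,0,0,0,0],
])

```text
time_s: 6.03
tcp_pos: [0.5811, 0.2087, 0.1438]
eef_rot: [-180.0, -0.0, 166.4]
contact_force: [-0.4, -0.2, 1.5]
gripper_width: 0.0247
gripper_force: 20.0
```

>>> apply_moves([
  [0.1,0,0,0.008,0,0,0],
  [0.1,0,0,0.008,0,0,0],
  [0.1,0,0,0.008,0,0,0],
  [0.1,0,0,0.008,0,0,0],
  [0.1,0,0,0.006,0,0,0],
  [0.1,0,0,0.006,0,0,0],
  [0.1,0,0,0,0,0,0],
])

```text
time_s: 6.62
tcp_pos: [0.5799, 0.2085, 0.0985]
eef_rot: [-179.9, -0.1, 166.4]
contact_force: [-2.4, 1.4, -1.3]
gripper_width: 0.025
gripper_force: 20.0
```

>>> apply_moves([
  [0.6,0,0,0,0,0,0],
  [0.6,0,0,0,0,0,0],
  [0.6,0,0,0,0,0,0],
  [0.6,0,0,0,0,0,0],
  [0.6,0,0,0,0,0,0],
  [0.6,0,0,0,0,0,0],
  [0.6,0,0,0,0,0,0],
  [0.6,0,0,0,0,0,0],
])

```text
time_s: 7.28
tcp_pos: [0.5813, 0.2091, 0.1008]
eef_rot: [180.0, 0.0, 166.4]
contact_force: [-1.7, 0.1, 1.0]
gripper_width: 0.0526
gripper_force: 0.8
```

>>> apply_moves([
  [0.6,0,0,-0.01,0,0,0],
  [0.6,0,0,-0.02,0,0,0],
  [0.6,0,0,-0.02,0,0,0],
  [0.6,0,0,-0.02,0,0,0],
  [0.6,0,0,-0.02,0,0,0],
  [0.6,0,0,-0.02,0,0,0],
  [0.6,0,0,-0.02,0,0,0],
  [0.6,0,-0.03,0,0,0,0],
  [0.6,0,-0.03,0,0,0,0],
  [0.6,0,-0.03,0,0,0,0],
  [0.6,0,-0.03,0,0,0,0],
  [0.6,0,-0.03,0,0,0,0],
  [0.6,0,-0.03,0,0,0,0],
  [0.6,0,-0.03,0,0,0,0],
  [0.6,0,-0.03,0,0,0,0],
  [0.6,0,-0.03,0,0,0,0],
  [0.6,0,0,0,0,0,0],
  [0.6,0,0,0,0,0,0],
])

```text
time_s: 8.78
tcp_pos: [0.5176, -0.0549, 0.2315]
eef_rot: [180.0, 0.1, 166.3]
contact_force: [-0.3, 0.6, 0.1]
gripper_width: 0.0525
gripper_force: 0.0
```

Run:
```python
from h import *
t=capture("top");s=capture("side")
f=lambda c,x,y,w,h:cv2.resize(c["frame"][y:y+h,x:x+w,::-1],(400,400),interpolation=cv2.INTER_CUBIC)
cv2.imwrite("pics/e.png",np.hstack([f(t,110,130,140,120),f(s,210,150,200,200)]))
```

```text
(no output)
```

View pics/e.png

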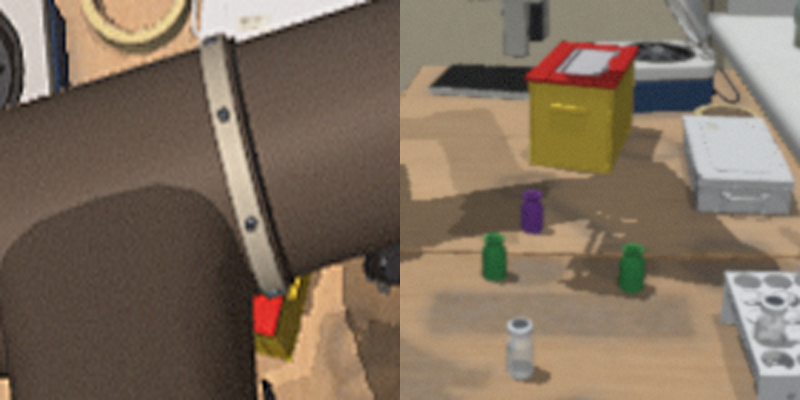

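The side view shows the flap looking flat in the lid at (585,60), the fingers empty at (515,40), and the capped vial in place at (520,350). The open vial is nowhere on the table. I'll check the flap height by depth and hand in if it's shut.

Run:
```python
from h import *
from plant import close_job
c=capture("side");T=np.array(c["T"]);K=c["camera_matrix"]
zs=[]
for a in(-.02,-.01,0,.01):
    for b in(-.03,0,.03):
        p=np.array([.585+a*.972+b*.235,.208-a*.235+b*.972,.123])
        q=T[:3,:3].T@(p-T[:3,3]);x,y=q[:2]/q[2];s=1+c["k1"]*(x*x+y*y)
        zs.append(unproj(c,K[0,0]*x*s+K[0,2],K[1,1]*y*s+K[1,2])[2])
print(np.round(zs,3))
if np.min(zs)>.11: print(close_job())
```

```text
[0.125 0.124 0.125 0.124 0.122 0.123 0.124 0.126 0.124 0.123 0.124 0.123]
the job is handed in; nothing more can be done
None
```

The open vial was released inside the waste box, the flap reads shut in the depth image (level at about 124 mm), the capped vial stands where it was, and the job is handed in; the system gave no verdict.

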